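Rack the corrosion coupons by thickness

TASK

Get the immersion rack ready: every metal coupon must stand on its long edge, centred and right down on the floor, in the narrowest slot that will take it. The medium coupon was put one slot too wide, so move it to its own slot, then rack the thick coupon that lies flat on the bench; turn it on edge by leaning it in the V-rest and taking it again by its upper edge. Lower the coupons in, do not drop them, and leave the thin coupon, the timer and the beaker where they are.

Things in the scene. Friction and masses are not known exactly. Their poses are not given: they have to be found in the camera images.
- rack: Grey plastic rack, fixed, 104 x 176 mm, 44 mm high; steel side handles reach y = +-107 mm, 31 mm high. Two comb walls (12 mm thick at x = +-38 mm, open between) carry four slots that run along x, 40 mm apart along y. Throats narrow along the row, y = +60 to -60 mm: 19, 15, 11, 7 mm. Plates in it rise 32 mm above it. Origin: centre of underside, z up.
- slot_19 (a point): Centre of the floor of the widest slot (throat 19 mm; rack y = +60 mm), 16 mm above the bench; axes as the rack's. Stays empty. Every slot: mouth 23 mm wide at 44 mm above the bench, sloping inward over 8 mm of depth to a parallel throat 20 mm deep, then the floor. A plate too thick for a throat stops on the slopes.
- slot_15 (a point): Centre of the floor of the second slot (throat 15 mm; at rack y = +20 mm); axes as the rack's. The medium coupon stands here at the start, too loosely: it may lean up to 0.35 rad.
- slot_11 (a point): Centre of the floor of the third slot (throat 11 mm; at rack y = -20 mm); axes as the rack's. Empty at the start.
- slot_7 (a point): Centre of the floor of the narrowest slot (throat 7 mm; at rack y = -60 mm); axes as the rack's. The thin coupon stands here and stays.
- rest: Grey plastic V-rest, fixed, 88 x 88 mm, 71 mm high: two cheeks 12 mm thick at x = +-38 mm with a right-angled notch along x, flanks at 45 degrees rising to +y and -y for 47 mm. Open between the cheeks for the fingers (64 mm) down to two 8 mm rods at y = +-34, z = 10 mm. A plate lies with a face on one flank, a long edge on the other, either way round. Origin: centre of underside, z up.
- rest_v (a point): Bottom line of the V notch, midway between the cheeks, 38 mm above the bench; axes as the rest's.
- coupon_thick: Bare aluminium test coupon: flat plate 110 x 60 x 13 mm with an 8 mm hole near one end; about 0.23 kg. Origin at the plate's centre, x along the 110 mm length, y along the 60 mm, z along the 13 mm thickness. Lies flat on the bench at the start. It belongs in the 15 mm slot; standing there its centre is 30 mm above the slot floor and its y axis is upright (either way).
- coupon_medium: Bare aluminium test coupon: flat plate 110 x 60 x 9 mm with an 8 mm hole near one end; about 0.16 kg. Origin at the plate's centre, x along the 110 mm length, y along the 9 mm thickness, z up along the 60 mm as it stands. Stands in the 15 mm slot at the start; belongs in the 11 mm slot, its centre 30 mm above the slot floor.
- coupon_thin: Bare aluminium test coupon: flat plate 110 x 60 x 5 mm with an 8 mm hole near one end; about 0.09 kg. Origin at the plate's centre, x along the 110 mm length, y along the 5 mm thickness, z up along the 60 mm as it stands. Stands in the 7 mm slot, where it belongs.
- timer: Small white bench timer, 62 x 62 x 21 mm, loose; origin at the centre of its underside. Not to be disturbed. The timer, the beaker and the flat thick coupon lie on the right of the V-rest, in any order. Beyond them a PC tower with books on it stands 0.39 m high where x > 0.42 m and y < -0.32 m: keep the arm clear of it.
- beaker: Small glass beaker, 46 mm across, 59 mm high, loose; origin at the centre of its underside. Not to be disturbed.

How it is judged:
On the way, in this order (a step that is already met when the one before it is completed fails the run):
1. the medium coupon stands home in the 11 mm slot (x of coupon_medium in the frame of slot_11 between -0.01 and 0.01 m and y of coupon_medium in the frame of slot_11 between -0.007 and 0.007 m and z of coupon_medium in the frame of slot_11 between 0.026 and 0.033 m and angle between the z axis of coupon_medium and the z axis of rack, either way round below 0.16 rad and angle between the x axis of coupon_medium and the x axis of rack, either way round below 0.12 rad), for 0.2 s.
2. the thick coupon stands home in the 15 mm slot (x of coupon_thick in the frame of slot_15 between -0.01 and 0.01 m and y of coupon_thick in the frame of slot_15 between -0.007 and 0.007 m and z of coupon_thick in the frame of slot_15 between 0.026 and 0.033 m and angle between the y axis of coupon_thick and the z axis of rack, either way round below 0.16 rad and angle between the x axis of coupon_thick and the x axis of rack, either way round below 0.12 rad), for 0.2 s.
At the end, for the whole second after the job is handed in: Thick, medium and thin coupons at rest on their long edges in the 15, 11 and 7 mm slots: centres within 10 mm of the slot's middle along it, 7 mm across it, 26 to 33 mm above its floor (fully down), within 0.16 rad of upright and 0.12 rad of the slot's direction (all of step 1 and all of step 2 and x of coupon_thin in the frame of slot_7 between -0.01 and 0.01 m and y of coupon_thin in the frame of slot_7 between -0.007 and 0.007 m and z of coupon_thin in the frame of slot_7 between 0.026 and 0.033 m and angle between the z axis of coupon_thin and the z axis of rack, either way round below 0.16 rad and angle between the x axis of coupon_thin and the x axis of rack, either way round below 0.12 rad and linear speed of each of coupon_thick, coupon_medium, coupon_thin below 0.02 m/s); the robot touches nothing.
It fails at once if The thick coupon is dropped or knocked over: it falls free of the fingers faster than 0.7 m/s (a fall of about 25 mm) (contact force between the fingers and coupon_thick below 0.01 N and linear speed of coupon_thick above 0.7 m/s).
It fails at once if The medium coupon is dropped or knocked over: it falls free of the fingers faster than 0.7 m/s (a fall of about 25 mm) (contact force between the fingers and coupon_medium below 0.01 N and linear speed of coupon_medium above 0.7 m/s).
It fails at once if The thin coupon is moved more than 15 mm from its place (distance of coupon_thin from where it was at the start of the episode above 0.015 m).
It fails at once if The timer or the beaker is moved more than 20 mm (distance of any of timer, beaker from where it was at the start of the episode above 0.02 m).
It also fails if it takes over 66 s, if anything falls off the work surface, if the arm or the gripper's body presses on something with over 40 N, if the wrist force passes 120 N, or if a joint passes its speed limit or range.

ROBOT

A 6-joint arm with a two-finger parallel gripper is mounted at the origin on a cart in front of the work surface, level with it; the furniture and walls round the work are solid. World frame = base frame: x ahead of the robot, y to its left, z up, the work surface at z = 0. Lengths are in m, angles in rad, forces in N, time in s.
With the tool pointing down it reaches from about 0.275 to 0.825 m from the base axis. Payload 4.9 kg.
Tool frame: the origin (TCP) lies on the centre line of the jaws, within the pads' length; the fingertips stand 17 mm ahead of it and the grasp point (between the pads) lies 2 mm behind it (ctrl.tcp_to_tips is the distance from the TCP to the fingertips, in m); z points along the fingers, y is the line along which they close (so a half turn about z gives the same grasp; the last joint's range is limited). The gripper opens to 85 mm and grips with 20 to 120 N. Pads are 22 mm wide; open, the fingers measure 114 mm over their backs; the gripper's body (76 mm by 85 mm) begins 54 mm behind the grasp point. The pads swing forward as they close: fully open they stand 13 mm farther back than shut.
Start: joints at [-0.134, 0.326, -0.193, 1.052, 0, 1.437], TCP at [0.55, 0, 0.248] pointing down, gripper open.
Joint ranges: [-2.65, 2.65], [-0.97, 1.79], [-1.3, 1.35], [-1.93, 2.1], [-1.47, 1.37], [-3.14, 3.14]. Speed limits (rad/s): [2.57, 2.57, 3.14, 3.14, 3.14, 3.14].

INTERFACE

Orientations are given as a rotation vector (axis times angle).
In Python, from cell import ctrl, vision, readout gives the robot as it stands (ctrl), with the cameras (vision) and the readings (readout). Calls block until the motion is done:
- ctrl.movep(position, orientation): joint-space move of the TCP to a pose.
- ctrl.move_l(position, velocity=0.15, rot=None, until_force=None): straight line of the TCP; rot=None keeps the orientation; velocity is the mean speed in m/s. With until_force (N) it stops when the force on the tool has changed by that much, and returns True; else False.
- ctrl.set_joints(angles): joint-space move.
- ctrl.let_go() and ctrl.grab(newtons=None): open the fingers fully, or close them until they stop; newtons is the grip in N (None keeps the last).
- ctrl.sleep(seconds).
- ctrl.ik(position, orientation): joint angles nearest the present ones, or None.
- vision.grab_frame(name): name is "scene" or "side" or "wrist"; returns a dict with "img" (384x512x3 uint8, red, green, blue), "fx", "fy", "cx", "cy" (pixels), "k1" (the pictures are not rectified: a ray, as slopes to the right and down, at radius r is drawn at 1 + k1 r^2 times it, then the intrinsics apply), "cam_to_world" (4x4, takes a point from camera to world coordinates); the wrist camera has in their place "T_tool_cam" (4x4, takes a point from camera to tool coordinates, whose origin is the TCP and whose axes are the flange's). Camera axes: x right, y down, z forward; pixel columns grow to the right and rows downward; lengths in m; the calibration is good to about 2 mm. A picture is of the moment at which its call begins: read the wrist's pose just before it. There is no depth.
A pose or a line that the arm cannot do raises ctrl.MotionError and nothing moves.
- ctrl.sign_off(): hands the job in; it is judged then, once.
Readings, each from a call of its own:
- readout.read_clock(): time.
- readout.read_q(): joint angles.
- readout.read_joint_velocities(): joint speeds.
- readout.read_tau(): joint torques, N m.
- readout.read_position(): TCP position.
- readout.read_eef_rot(): TCP orientation.
- readout.read_contact_force(): force on the tool from outside, world axes, zero at the start.
- readout.read_wrist_torque(): the same for the moment, N m.
- readout.read_finger_gap(): opening from 0.0 (shut) to 1.0 (fully open).
- readout.read_grasp_force(): force on a finger pad.
Only numpy, scipy, OpenCV 4.12 (cv2) and the standard library are available. Lean on these libraries where they do the work, as an engineer would, in place of code of your own. Each camera call takes 0.05 s, during which the arm holds its last target. There are 200 camera calls.

## Working session

There is one attempt and no reset: what is moved stays moved. The work goes in short steps, each a Python script; the robot and the scene stay as the last script left them, time stands still between calls to the robot, and variables do not carry over. Pictures are saved under pics/ and viewed, at most 10 in all, crops included, and the job is handed in when it is done.

```bash
ls; mkdir -p pics; cat > h.py <<'E'
import numpy as np, cv2
from cell import ctrl, vision, readout
from scipy.spatial.transform import Rotation as R
def snap(n,f):
    g=vision.grab_frame(n); cv2.imwrite(f'pics/{f}.png',cv2.cvtColor(g['img'],cv2.COLOR_RGB2BGR))
    return g
E
python3 - <<'E'
from h import *
import pickle
for n in('scene','side','wrist'):
    p=readout.read_position();r=readout.read_eef_rot()
    g=snap(n,n+'0'); g['pos']=p;g['rot']=r
    pickle.dump(g,open(f'pics/{n}0.pkl','wb'))
    print(n,{k:(np.round(v,4).tolist() if k!='img' else 0) for k,v in g.items()})
print(readout.read_clock(),ctrl.tcp_to_tips)
E
```

```text
cell.py
pics
scene {'img': 0, 'fx': 358.2384, 'fy': 358.2384, 'cx': 258.1069, 'cy': 187.0475, 'k1': -0.1, 'cam_to_world': [[0.7866, -0.2776, 0.5515, -0.0867], [-0.6174, -0.3479, 0.7055, -0.6804], [-0.004, -0.8955, -0.445, 0.5287], [0.0, 0.0, 0.0, 1.0]], 'pos': [0.5495, 0.0001, 0.2475], 'rot': [-2.2205, -2.2204, 0.0016]}
side {'img': 0, 'fx': 464.6828, 'fy': 464.6828, 'cx': 248.7188, 'cy': 188.553, 'k1': -0.1788, 'cam_to_world': [[-0.9889, -0.095, 0.1141, 0.3048], [-0.1483, 0.5945, -0.7903, 1.1119], [0.0073, -0.7985, -0.602, 0.9095], [0.0, 0.0, 0.0, 1.0]], 'pos': [0.5495, 0.0001, 0.2475], 'rot': [-2.2205, -2.2205, 0.0016]}
wrist {'img': 0, 'fx': 335.2243, 'fy': 335.2243, 'cx': 253.1296, 'cy': 190.4153, 'k1': -0.009, 'T_tool_cam': [[-0.0007, -0.9495, -0.3138, 0.0817], [1.0, -0.001, 0.0009, 0.001], [-0.0012, -0.3138, 0.9495, -0.1263], [0.0, 0.0, 0.0, 1.0]], 'pos': [0.5495, 0.0001, 0.2476], 'rot': [-2.2205, -2.2206, 0.0016]}
0.15 0.017
```

View pics/scene0.png

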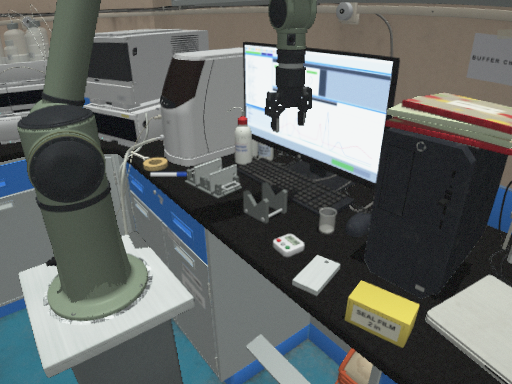

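View pics/side0.png

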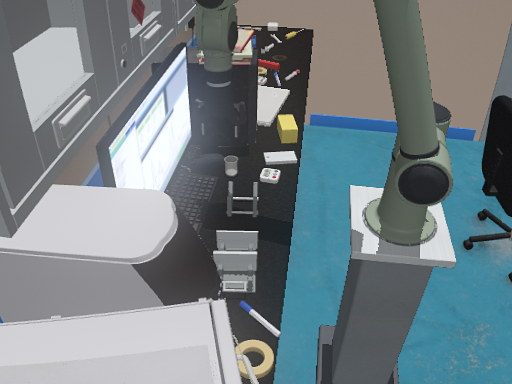

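The scene shows the rack around (213,178), V-rest (265,205), timer (289,244), beaker (327,220) and the flat thick coupon (317,274). In the side view the rack is at (238,260), rest at (242,200) and coupon at (281,158).

```bash
cat >> h.py <<'E'
def T_of(g,p=None,r=None):
    if 'cam_to_world' in g: return np.array(g['cam_to_world'])
    T=np.eye(4);T[:3,:3]=R.from_rotvec(g['rot']).as_matrix();T[:3,3]=g['pos'];return T@np.array(g['T_tool_cam'])
def ray(g,uv):
    d=np.array([(uv[0]-g['cx'])/g['fx'],(uv[1]-g['cy'])/g['fy']]);s=d.copy()
    for _ in range(20): s=d/(1+g['k1']*(s@s))
    T=T_of(g); return T[:3,3],T[:3,:3]@np.array([*s,1])
def at(g,uv,z):
    o,v=ray(g,uv);return o+v*(z-o[2])/v[2]
def proj(g,P):
    T=T_of(g);c=(np.asarray(P)-T[:3,3])@T[:3,:3];s=c[:,:2]/c[:,2:];s=s*(1+g['k1']*(s**2).sum(1,keepdims=True))
    return s*[g['fx'],g['fy']]+[g['cx'],g['cy']]
def wsnap(f):
    p=readout.read_position();r=readout.read_eef_rot();g=snap('wrist',f);g['pos']=p;g['rot']=r
    import pickle;pickle.dump(g,open(f'pics/{f}.pkl','wb'));return g
def down(a): # tool y (closing) at angle a from world x... tool down, tool x along angle a+90
    return (R.from_euler('z',a)*R.from_rotvec([-np.pi/2**.5,-np.pi/2**.5,0])).as_rotvec()
E
python3 - <<'E'
from h import *
import pickle
S=pickle.load(open('pics/scene0.pkl','rb'));D=pickle.load(open('pics/side0.pkl','rb'))
for n,g,uv,z in[('rack',S,(213,178),.03),('rack',D,(238,260),.05),('rest',S,(265,205),.05),('rest',D,(242,200),.05),('timer',S,(289,244),.01),('timer',D,(270,176),.01),('beak',S,(327,231),0),('beak',D,(231,173),0),('cp',S,(317,274),.013),('cp',D,(281,158),.013),('box',S,(349,325),.0),('box',S,(362,285),.05),('box',D,(288,143),.0)]: print(n,at(g,uv,z).round(3))
# feasibility
for p in[(.5,.2,.3),(.42,-.2,.3)]:
  for a in(0,.8,1.57,-.8,-1.57): print(p,a,ctrl.ik(p,down(a)))
E
```

```text
rack [0.456 0.256 0.03 ]
rack [0.45  0.288 0.05 ]
rest [ 0.453 -0.02   0.05 ]
rest [0.479 0.043 0.05 ]
timer [ 0.421 -0.154  0.01 ]
timer [ 0.415 -0.149  0.01 ]
beak [ 0.55  -0.164  0.   ]
beak [ 0.55 -0.16  0.  ]
cp [ 0.389 -0.279  0.013]
cp [ 0.389 -0.26   0.013]
box [ 0.341 -0.41   0.   ]
box [ 0.4   -0.386  0.05 ]
box [ 0.374 -0.386  0.   ]
(0.5, 0.2, 0.3) 0 [ 0.24340551  0.27589796 -0.12916352  1.16573485  0.          1.81420183]
(0.5, 0.2, 0.3) 0.8 [ 2.43405506e-01  2.75897957e-01 -1.29163516e-01  1.16573485e+00
  4.44089210e-16  1.01420183e+00]
(0.5, 0.2, 0.3) 1.57 [ 0.24340551  0.27589796 -0.12916352  1.16573485  0.          0.24420183]
(0.5, 0.2, 0.3) -0.8 [ 2.43405506e-01  2.75897957e-01 -1.29163516e-01  1.16573485e+00
  4.44089210e-16  2.61420183e+00]
(0.5, 0.2, 0.3) -1.57 [ 0.24340551  0.27589796 -0.12916352  1.16573485  0.         -2.89898347]
(0.42, -0.2, 0.3) 0 [-0.6033024   0.1359174  -0.30667789  1.12820103  0.          0.96749393]
(0.42, -0.2, 0.3) 0.8 [-0.6033024   0.1359174  -0.30667789  1.12820103  0.          0.16749393]
(0.42, -0.2, 0.3) 1.57 [-0.6033024   0.1359174  -0.30667789  1.12820103  0.         -0.60250607]
(0.42, -0.2, 0.3) -0.8 [-6.03302395e-01  1.35917402e-01 -3.06677891e-01  1.12820103e+00
  4.44089210e-16  1.76749393e+00]
(0.42, -0.2, 0.3) -1.57 [-0.6033024   0.1359174  -0.30667789  1.12820103  0.          2.53749393]
```

```bash
python3 - <<'E'
from h import *
ctrl.movep([.42,-.17,.25],down(0)); ctrl.sleep(.2)
wsnap('w_cp')
ctrl.movep([.46,.27,.23],down(0)); ctrl.sleep(.2)
wsnap('w_rack')
for n in('w_cp','w_rack'):
    i=cv2.imread(f'pics/{n}.png');cv2.imwrite(f'pics/{n}b.png',cv2.resize(i,(800,600),interpolation=cv2.INTER_CUBIC))
print(readout.read_clock())
E
```

```text
3.1417
```

View pics/w_cpb.png

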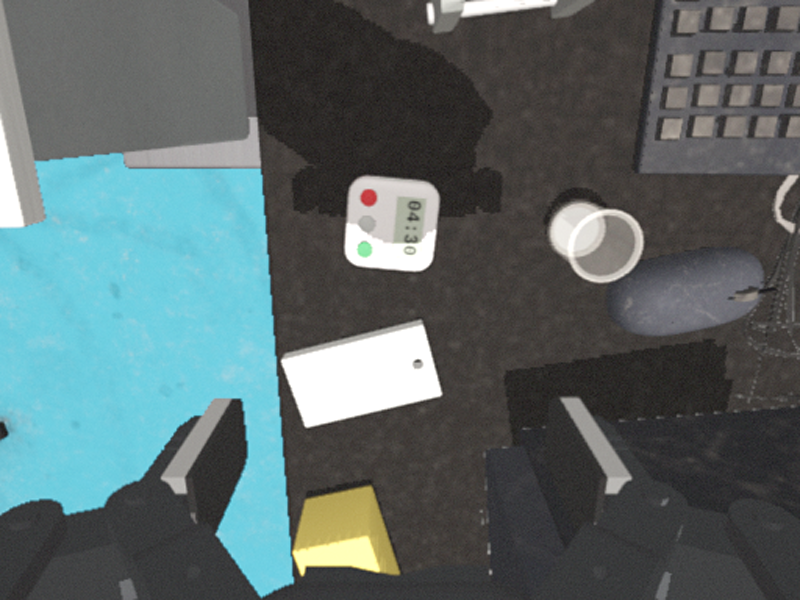

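View pics/w_rackb.png

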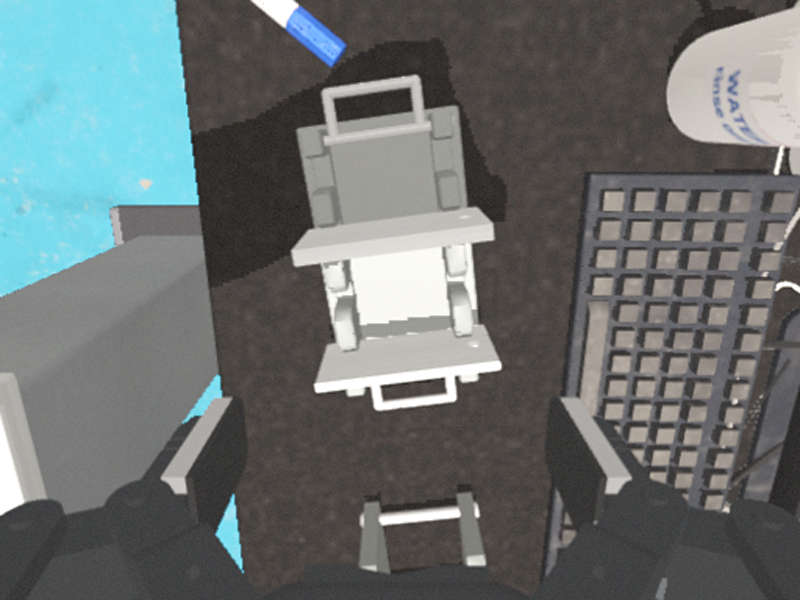

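The thick coupon's top-face corners are at about (285,362), (424,330), (441,394), (306,427) on the 800 px scale. In the rack view the far handle is at (325,90)–(418,78), the near handle at (377,408)–(453,399), the medium plate at (393,236) and the thin plate at (408,360).

```bash
python3 - <<'E'
from h import *
import pickle
ctrl.movep([.46,.05,.24],down(0)); ctrl.sleep(.2)
g=wsnap('w_rest')
i=cv2.imread('pics/w_rest.png')
i0=i[110:310,160:340]
print(proj(g,[[.46,-.02,0]]))
i1=cv2.imread('pics/w_rack.png')[35:270,180:330]
c0=cv2.resize(i0,None,fx=3,fy=3,interpolation=cv2.INTER_CUBIC)
c1=cv2.resize(i1,None,fx=2.5,fy=2.5,interpolation=cv2.INTER_CUBIC)
print(c0.shape,c1.shape)
cv2.imwrite('pics/rackc.png',c1)
cv2.imwrite('pics/restb.png',cv2.resize(i,(800,600),interpolation=cv2.INTER_CUBIC))
W=pickle.load(open('pics/w_cp.pkl','rb'))
P=np.array([at(W,np.array(p)*.64,.013) for p in[(285,362),(424,330),(441,394),(306,427)]])
print(P.round(4),np.linalg.norm(np.diff(P,axis=0,append=P[:1]),axis=1),P.mean(0))
for p in[(312,490),(372,487)]: print('box',at(W,np.array(p)*.64,.05))
print(readout.read_clock())
E
```

```text
[[251.73037012 216.05707957]]
(600, 540, 3) (588, 375, 3)
[[ 0.3382 -0.2593  0.013 ]
 [ 0.4436 -0.233   0.013 ]
 [ 0.4578 -0.2865  0.013 ]
 [ 0.3512 -0.3161  0.013 ]] [0.10860261 0.0553946  0.11061348 0.05826283] [ 0.39767811 -0.2737156   0.013     ]
box [ 0.35998438 -0.34688837  0.05      ]
box [ 0.40488025 -0.3441443   0.05      ]
4.275
```

View pics/rackc.png

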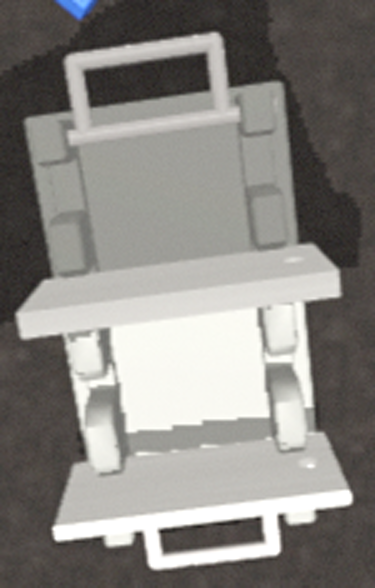

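View pics/restb.png

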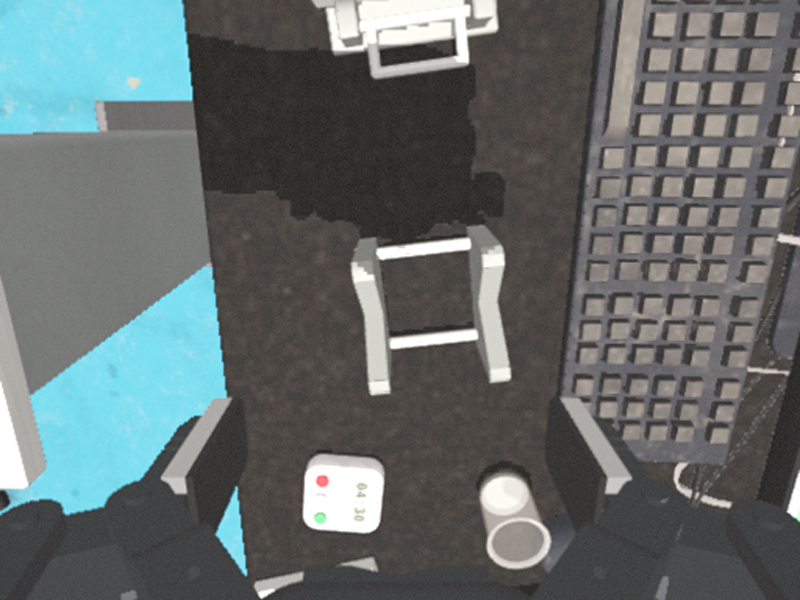

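The crop shows the far handle's outer corners at (66,57)/(219,36) and the near handle's at (150,568)/(277,552). The thin plate's top edge runs (54,540)–(352,501) and the medium's top strip (20,312)–(340,270) to (22,337)–(341,297). In the other view the rest's rods run (378,253)–(470,243) and (390,342)–(477,336), with the near cheek corners at (370,393) and (510,378).

```bash
cat > fit.py <<'E'
from h import *
import pickle
from scipy.optimize import least_squares
def fit(g,pts,x0):
    uv=np.array([p[0] for p in pts]);L=np.array([p[1] for p in pts])
    tf=lambda q:np.c_[L[:,:2]@np.array([[np.cos(q[2]),np.sin(q[2])],[-np.sin(q[2]),np.cos(q[2])]])+q[:2],L[:,2]]
    s=least_squares(lambda q:(proj(g,tf(q))-uv).ravel(),x0,loss='soft_l1')
    print(s.x.round(4));print((proj(g,tf(s.x))-uv).round(1).tolist());return s.x
if __name__=='__main__':
    K=pickle.load(open('pics/w_rack.pkl','rb'));E=pickle.load(open('pics/w_rest.pkl','rb'));W=pickle.load(open('pics/w_cp.pkl','rb'))
    c=lambda u,v:(180+u/2.5,35+v/2.5); e=lambda u,v:(u*.64,v*.64)
    q=fit(K,[(c(142,46),(0,.107,.027)),(c(213,561),(0,-.107,.027)),(c(54,540),(-.055,-.0625,.076)),(c(352,501),(.055,-.0625,.076)),(c(26,120),(-.052,.088,.012)),(c(283,83),(.052,.088,.012))],[.46,.26,.1])
    Rz=lambda P:(np.c_[P[:2]-q[:2]]).T@np.array([[np.cos(q[2]),-np.sin(q[2])],[np.sin(q[2]),np.cos(q[2])]])
    for n,p in[('m+l',(20,312)),('m+r',(340,270)),('m-l',(22,337)),('m-r',(341,297))]: print(n,Rz(at(K,c(*p),.075)).round(4))
    r=fit(E,[(e(424,248),(0,.034,.010)),(e(434,339),(0,-.034,.010)),(e(370,393),(-.044,-.044,.071)),(e(389,391),(-.032,-.044,.071)),(e(492,382),(.032,-.044,.071)),(e(510,378),(.044,-.044,.071)),(e(354,266),(-.044,.044,.071)),(e(503,246),(.044,.044,.071))],[.47,.0,.1])
    k=fit(W,[(e(285,362),(-.055,.03,.013)),(e(424,330),(.055,.03,.013)),(e(441,394),(.055,-.03,.013)),(e(306,427),(-.055,-.03,.013)),(e(283,356),(-.055,.03,0)),(e(421,321),(.055,.03,0))],[.4,-.27,.2])
    # rack also seen in w_rest: near handle
    print(proj(E,[[*(q[:2]+np.array([.107*np.sin(q[2]),-.107*np.cos(q[2])])),.027]])/.64)
    pickle.dump((q,r,k),open('fit.pkl','wb'))
E
python3 fit.py
```

```text
[0.4611 0.2677 0.1297]
[[0.1, 0.0], [-0.0, -0.3], [1.5, -0.1], [-0.5, 1.4], [-2.5, -0.2], [0.5, -0.3]]
m+l [[-0.0524  0.025 ]]
m+r [[0.0576 0.025 ]]
m-l [[-0.0534  0.0162]]
m-r [[0.0573 0.0157]]
[0.485  0.0187 0.1124]
[[-0.1, -0.9], [-1.0, -1.5], [0.8, 1.6], [0.7, 1.7], [-0.5, 0.9], [0.2, 2.3], [-1.1, -3.0], [0.6, -0.8]]
[ 0.397  -0.2741  0.2601]
[[-1.7, -0.1], [-0.9, -1.6], [0.0, 1.7], [0.3, 0.8], [1.7, -0.8], [0.4, 0.1]]
[[418.28055617  74.38654502]]
```

Both fits hold up: the predicted near handle in the second view matches to about 2 px, and the plates' sizes agree. Next I move the medium coupon.

```bash
cat >> h.py <<'E'
def rk(q,x,y,z):
    c,s=np.cos(q[2]),np.sin(q[2]);return [q[0]+c*x-s*y,q[1]+s*x+c*y,z]
def pr(t=''): print(t,readout.read_clock(),np.round(readout.read_position(),4),'F',np.round(readout.read_contact_force(),1),'gap',round(readout.read_finger_gap(),3),'grip',round(readout.read_grasp_force(),1))
E
python3 - <<'E'
from h import *
import pickle
q,r,k=pickle.load(open('fit.pkl','rb'))
o=down(np.pi/2+q[2])
ctrl.movep(rk(q,.002,.0205,.16),o)
ctrl.move_l(rk(q,.002,.0205,.0815),.1); pr('at')
ctrl.grab(60); pr('grab')
ctrl.move_l(rk(q,.002,.0205,.0815+.042),.08); pr('up')
ctrl.sleep(.1)
wsnap('w_m')
E
```

```text
at 6.3333 [0.461  0.2883 0.082 ] F [-0.5  0.3  0.5] gap 1.003 grip 0.0
grab 7.025 [0.4606 0.2883 0.0818] F [-1.2 -0.7  4.5] gap 0.082 grip 61.6
up 7.7 [0.4603 0.2881 0.1233] F [ 0.8 -0.6 -1.5] gap 0.082 grip 61.0
```

```bash
python3 - <<'E'
from h import *
import pickle
q,r,k=pickle.load(open('fit.pkl','rb'))
ctrl.move_l(rk(q,0,-.02,.125),.1); pr('over')
print(ctrl.move_l(rk(q,0,-.02,.0905),.05,until_force=10)); pr('low')
E
```

```text
over 8.4083 [0.4639 0.2477 0.1251] F [ 0.4  0.9 -1.5] gap 0.081 grip 61.0
False
low 9.25 [0.4639 0.2479 0.0906] F [ 0.5 -0.3 -1.5] gap 0.084 grip 61.0
```

```bash
python3 - <<'E'
from h import *
import pickle
q,r,k=pickle.load(open('fit.pkl','rb'))
ctrl.let_go(); pr('open')
ctrl.move_l(rk(q,0,-.02,.125),.1)
ctrl.grab(30)
print(ctrl.move_l(rk(q,0,-.02,.086),.04,until_force=6)); pr('press')
ctrl.move_l(rk(q,0,-.02,.2),.15)
ctrl.let_go()
ctrl.movep(rk(q,-.0,.0,.22),down(0)); ctrl.sleep(.15)
g=wsnap('w_r2')
print(proj(g,[rk(q,x,y,.076) for x,y in((-.055,-.0245),(.055,-.0245),(.055,-.0155),(-.055,-.0625),(.055,-.0625))])*2)
i=cv2.imread('pics/w_r2.png')[:300,100:500];cv2.imwrite('pics/w_r2b.png',cv2.resize(i,None,fx=2,fy=2,interpolation=cv2.INTER_CUBIC)); pr()
E
```

```text
open 9.9833 [0.4637 0.2478 0.0905] F [-0.7  0.8  0.5] gap 1.001 grip 0.0
True
press 12.0 [0.4634 0.2478 0.093 ] F [-1.1 -0.2  6.7] gap 0.001 grip 3.3
[[385.52139829 432.64767495]
 [637.77934608 401.75797287]
 [636.32606315 382.03186422]
 [401.12494443 509.49874761]
 [643.59351028 480.95463775]]
 15.3833 [0.4611 0.2676 0.2199] F [-0.5  0.1  0.5] gap 1.001 grip 0.0
```

View pics/w_r2b.png

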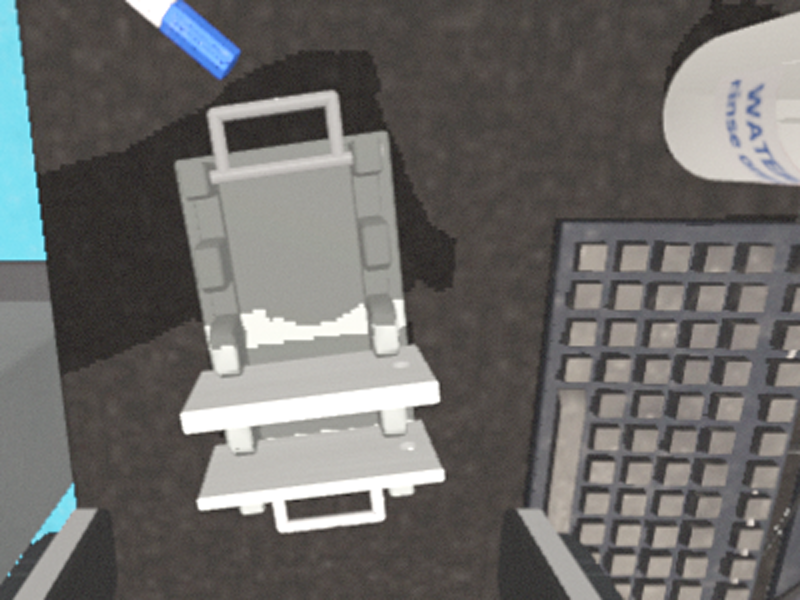

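The medium plate's top edge lies where predicted, at (184,432)–(439,401), and pressing on it met contact at a height of 0.076, so it is home. Now I plan the thick coupon's poses.

```bash
cat >> h.py <<'E'
s2=.5**.5
def vpose(r,sd,u,n,place,x=0.,dz=0.):
    # sd=+1: plate face on the flank rising to +y; u up the slope, n off the flank
    P=rk(r,x,sd*s2*(u-n),.038+s2*(u+n)+dz)
    base=R.from_rotvec(down(np.pi/2+r[2])); ax=np.array([np.cos(r[2]),np.sin(r[2]),0])
    ang=np.pi/4*sd*(1 if place else -1)   # rot about +x of -z -> +y
    return P,(R.from_rotvec(ax*ang)*base).as_rotvec()
E
python3 - <<'E'
from h import *
import pickle
q,r,k=pickle.load(open('fit.pkl','rb'))
for sd in(1,-1):
  for n,a in[('ap',(30,14,True,0,.07)),('pl',(30,14,True,0,0)),('ret',(30,80,True,0,0)),('gap',(130,6.5,False,0,0)),('gr',(65,6.5,False,0,0)),('lift',(65,6.5,False,0,.12))]:
    P,o=vpose(r,sd,a[0]/1e3,a[1]/1e3,a[2],a[3],a[4]); z=R.from_rotvec(o).as_matrix()[:,2]
    j=ctrl.ik(P,o);print(sd,n,np.round(P,3),z.round(2),None if j is None else np.round(j,2))
print(ctrl.ik([k[0],k[1],.014],down(np.pi/2+k[2])))
E
```

```text
1 ap [0.484 0.03  0.139] [-0.08  0.7  -0.71] [-0.46  0.61 -0.33  1.13  0.63 -0.74]
1 pl [0.484 0.03  0.069] [-0.08  0.7  -0.71] [-0.46  0.71 -0.36  1.    0.63 -0.74]
1 ret [ 0.489 -0.016  0.116] [-0.08  0.7  -0.71] [-0.54  0.68 -0.27  1.17  0.6  -0.82]
1 gap [0.475 0.105 0.135] [ 0.08 -0.7  -0.71] [ 0.46  0.6  -0.34  0.96 -0.73  0.47]
1 gr [0.48  0.06  0.089] [ 0.08 -0.7  -0.71] [ 0.38  0.62 -0.45  0.76 -0.75  0.37]
1 lift [0.48  0.06  0.209] [ 0.08 -0.7  -0.71] [ 0.38  0.46 -0.35  1.02 -0.75  0.37]
-1 ap [0.486 0.007 0.139] [ 0.08 -0.7  -0.71] [ 0.28  0.5  -0.49  0.74 -0.77  0.23]
-1 pl [0.486 0.007 0.069] [ 0.08 -0.7  -0.71] [ 0.28  0.61 -0.54  0.58 -0.77  0.23]
-1 ret [0.481 0.054 0.116] [ 0.08 -0.7  -0.71] [ 0.37  0.57 -0.44  0.8  -0.75  0.35]
-1 gap [ 0.495 -0.068  0.135] [-0.08  0.7  -0.71] [-0.61  0.71 -0.16  1.29  0.56 -0.89]
-1 gr [ 0.49  -0.022  0.089] [-0.08  0.7  -0.71] [-0.54  0.72 -0.27  1.12  0.59 -0.83]
-1 lift [ 0.49  -0.022  0.209] [-0.08  0.7  -0.71] [-0.54  0.57 -0.18  1.36  0.59 -0.83]
[-7.57377876e-01  5.05673166e-01 -6.39839110e-01  4.25284051e-01
 -4.44089210e-16 -1.01750392e+00]
```

```bash
python3 - <<'E'
from h import *
import pickle
q,r,k=pickle.load(open('fit.pkl','rb'))
o=down(np.pi/2+k[2])
ctrl.movep([.42,0,.25],o)
ctrl.movep([k[0],k[1],.12],o)
print(ctrl.move_l([k[0],k[1],.014],.1,until_force=8)); pr('at')
ctrl.grab(60); pr('grab')
ctrl.move_l([k[0],k[1],.2],.15); pr('up')
P,o=vpose(r,1,.03,.014,True,0,.15); ctrl.movep(P,o)
P,o=vpose(r,1,.03,.014,True,0,.07); ctrl.movep(P,o); ctrl.sleep(.1); pr('ap')
snap('side','side1'); snap('scene','scene1')
a=cv2.imread('pics/side1.png')[100:240,160:320];b=cv2.imread('pics/scene1.png')[120:260,200:360]
cv2.imwrite('pics/ap.png',cv2.resize(np.hstack([a,b]),None,fx=2.5,fy=2.5,interpolation=cv2.INTER_CUBIC))
E
```

```text
False
at 19.8167 [ 0.3974 -0.2744  0.0145] F [-0.3 -0.4  0.6] gap 1.003 grip 0.0
grab 20.2 [ 0.3974 -0.2743  0.0149] F [-1.4  2.2  7.3] gap 0.681 grip 64.3
up 21.5917 [ 0.3965 -0.2736  0.1991] F [-1.2 -0.3 -2.5] gap 0.685 grip 64.4
ap 23.3083 [0.4847 0.0293 0.1409] F [ 0.  -0.4 -1.8] gap 0.686 grip 64.6
```

View pics/ap.png

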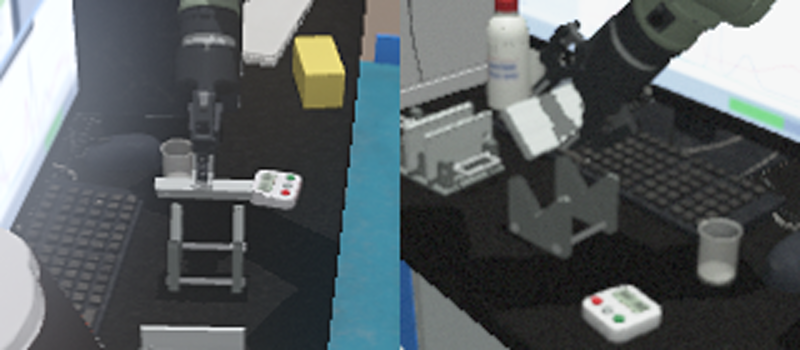

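The coupon is held tilted at about 45° above the V notch, centred over the cheeks, and the timer and beaker are undisturbed. I lower it with force stop.

```bash
python3 - <<'E'
from h import *
import pickle
q,r,k=pickle.load(open('fit.pkl','rb'))
P,o=vpose(r,1,.03,.0147,True,0,.008)
print(ctrl.move_l(P,.08,until_force=8)); pr('near')
P2,o=vpose(r,1,.03,.0147,True,0,-.006)
print(ctrl.move_l(P2,.02,until_force=6)); pr('contact')
print('nominal',np.round(vpose(r,1,.03,.0147,True)[0],4))
g=snap('side','side2');snap('scene','scene2')
E
```

```text
False
near 24.325 [0.4839 0.0294 0.0778] F [ 0.6  0.1 -2.7] gap 0.683 grip 64.6
True
contact 24.7667 [0.4841 0.0291 0.0713] F [-0.6 -2.8  5.5] gap 0.681 grip 65.3
nominal [0.4838 0.0294 0.0696]
```

```bash
python3 - <<'E'
from h import *
import pickle
q,r,k=pickle.load(open('fit.pkl','rb'))
p=np.array(readout.read_position()); d=np.array(rk(r,0,s2,s2))-np.array(rk(r,0,0,0))
print(ctrl.move_l(p-d*.006,.02,until_force=6)); pr('edge')
c=np.array(readout.read_position()); pickle.dump(c,open('c.pkl','wb'))
L=R.from_euler('z',-r[2]).apply(c-[r[0],r[1],.038]); print('u,n',(L[1]+L[2])*s2,(L[2]-L[1])*s2)
ctrl.let_go(); pr('open')
P,o=vpose(r,1,.03,.085,True); ctrl.move_l(P,.12); ctrl.sleep(.1)
snap('side','side2');snap('scene','scene2')
a=cv2.imread('pics/side2.png')[130:230,180:310];b=cv2.imread('pics/scene2.png')[160:260,200:330]
cv2.imwrite('pics/ap2.png',cv2.resize(np.hstack([a,b]),None,fx=3,fy=3,interpolation=cv2.INTER_CUBIC))
E
```

```text
True
edge 25.1167 [0.4843 0.0277 0.0699] F [0.1 0.8 4.9] gap 0.685 grip 65.3
u,n 0.028963745800487103 0.016160092321603297
open 25.5083 [0.4839 0.0277 0.0694] F [-0.5 -0.6 -0.8] gap 0.999 grip 0.0
```

View pics/ap2.png

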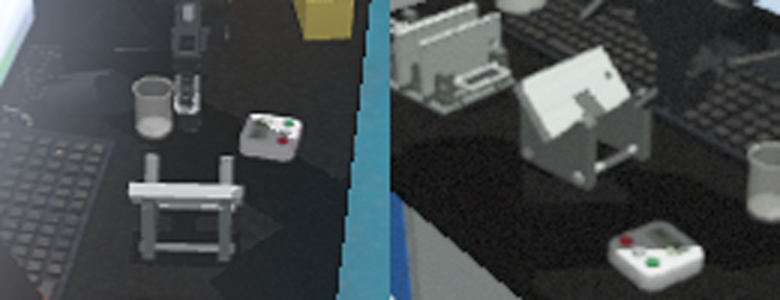

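The coupon lies in the V with its upper edge to +y and nothing else has been disturbed. Now I take it by its upper edge.

```bash
python3 - <<'E'
from h import *
import pickle
q,r,k=pickle.load(open('fit.pkl','rb'))
P,o=vpose(r,1,.03,.12,True,0,.06); ctrl.movep(P,o)
P,o=vpose(r,1,.14,.008,False,0,.06); ctrl.movep(P,o)
P,o=vpose(r,1,.12,.0085,False); ctrl.movep(P,o)
P,o=vpose(r,1,.064,.0085,False)
print(ctrl.move_l(P,.08,until_force=8)); pr('at')
ctrl.grab(40); pr('g40'); ctrl.grab(80); pr('g80')
P,o=vpose(r,1,.064,.0085,False,0,.03); ctrl.move_l(P,.06); ctrl.sleep(.1);pr('lift')
P,o=vpose(r,1,.064,.0085,False,0,.12); ctrl.move_l(P,.12); pr('lift2')
E
```

```text
False
at 29.35 [0.4811 0.058  0.0899] F [-0.1 -0.2  0.3] gap 0.999 grip 0.0
g40 30.0083 [0.4806 0.058  0.0892] F [-0.9  2.9  0.1] gap 0.139 grip 42.1
g80 30.225 [0.4806 0.0581 0.0893] F [-1.2  5.1  3.2] gap 0.125 grip 80.6
lift 30.975 [0.4804 0.0576 0.119 ] F [-0.2  0.2 -1.5] gap 0.123 grip 79.7
lift2 31.875 [0.4802 0.0576 0.2086] F [-0.9 -1.1 -1.9] gap 0.123 grip 79.7
```

```bash
python3 - <<'E'
from h import *
import pickle
q,r,k=pickle.load(open('fit.pkl','rb'))
o=down(np.pi/2+q[2])
ctrl.movep(rk(q,0,.02,.19),o)
ctrl.move_l(rk(q,0,.02,.125),.1); ctrl.sleep(.1); pr('over')
print(ctrl.move_l(rk(q,0,.02,.079),.04,until_force=8)); pr('low')
E
```

```text
over 33.6917 [0.4592 0.2877 0.1258] F [ 0.2  0.8 -2. ] gap 0.122 grip 79.6
True
low 34.6917 [0.4583 0.2874 0.0815] F [-0.8 -0.5  5. ] gap 0.129 grip 80.4
```

```bash
python3 - <<'E'
from h import *
import pickle
q,r,k=pickle.load(open('fit.pkl','rb'))
ctrl.move_l(rk(q,0,.02,.0935),.04); ctrl.sleep(.1); pr()
ctrl.let_go(); pr('open')
ctrl.move_l(rk(q,0,.02,.125),.1)
ctrl.grab(30)
print(ctrl.move_l(rk(q,0,.02,.086),.04,until_force=6)); pr('press')
ctrl.move_l(rk(q,0,.02,.2),.15)
ctrl.let_go()
ctrl.movep(rk(q,0,.0,.22),down(0)); ctrl.sleep(.2)
g=wsnap('w_r3'); pr()
for y,t in((.02,.0065),(-.02,.0045),(-.06,.0025)):print((proj(g,[rk(q,x,y+s*t,.076) for s in(1,-1) for x in(-.055,.055)])*2-[200,0]).round())
i=cv2.imread('pics/w_r3.png')[:300,100:500];cv2.imwrite('pics/w_r3b.png',cv2.resize(i,None,fx=2,fy=2,interpolation=cv2.INTER_CUBIC))
E
```

```text
35.2667 [0.4584 0.2874 0.0933] F [ 0.8  1.1 -2.8] gap 0.123 grip 79.6
open 35.975 [0.4586 0.2875 0.0935] F [0.2 0.6 0.1] gap 0.996 grip 0.0
True
press 37.9667 [0.4582 0.2874 0.093 ] F [-1.2 -0.4  6.8] gap -0.002 grip 3.5
 41.3417 [0.4611 0.2677 0.2199] F [-0.4  0.4 -0.5] gap 1.001 grip 0.0
[[163. 319.]
 [429. 285.]
 [169. 349.]
 [431. 316.]]
[[182. 414.]
 [436. 382.]
 [186. 433.]
 [438. 402.]]
[[199. 500.]
 [443. 471.]
 [201. 510.]
 [444. 481.]]
```

View pics/w_r3b.png

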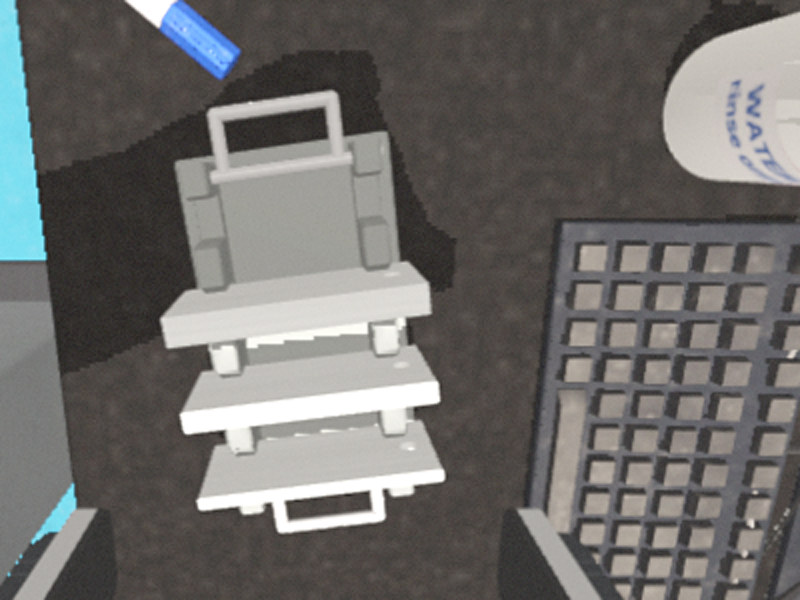

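All three top edges match their predictions within 2–3 px: thick at (162,318)–(430,313), medium at (182,432)–(439,402), thin at (198,508)–(444,480). Pressing down met the thick plate at full depth, and the arm is clear.

```bash
python3 -c "
from cell import ctrl, vision, readout
print(ctrl.sign_off())"
```

```text
the job is handed in; nothing more can be done
None
```

The job is handed in: by my last camera and contact checks, the medium coupon is down in the 11 mm slot and the thick one in the 15 mm slot, the thin coupon was not moved, and neither the timer nor the beaker was touched; the sign-off returned no verdict.

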